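# Weigh the olive jar on the two-pan counter scale

### The arm

A 6-joint arm with a two-finger parallel gripper is mounted at the origin on the work surface. World frame = base frame: x ahead of the robot, y to its left, z up, the work surface at z = 0. Lengths are in m, angles in rad, forces in N, time in s.
With the tool pointing down it reaches from about 0.25 to 0.775 m from the base axis. Payload 4 kg.
Tool frame: the origin (TCP) lies at the very end of the fingers, on their centre line; the grasp point (between the pads) lies 19 mm behind it; z points along the fingers, y is the line along which they close (so a half turn about z gives the same grasp; the last joint's range is limited). The gripper opens to 94 mm and grips with 3 to 60 N. Pads are 16 mm wide; open, the fingers measure 119 mm over their backs; the gripper's body (75 mm by 177 mm) begins 78 mm behind the grasp point.
Start: joints at [1.108, 0.087, 1.371, -0, 1.684, -0.103], TCP at [0.194, 0.515, 0.206] pointing down, gripper open.
Joint ranges: [-3.1, 3.1], [-0.76, 2.03], [0.27, 2.55], [-1.08, 4.22], [0.17, 2.65], [-2.57, 2.57]. Speed limits (rad/s): [2.79, 2.79, 3.14, 3.14, 3.14, 3.14].

### API

Orientations are given as [roll, pitch, yaw] about the fixed x, y, z axes, in that order (R = Rz(yaw) Ry(pitch) Rx(roll)).
In Python, from bench import robot, vision gives the robot as it stands.
- The arm moves only by the shell command python3 -m crank 'ROWS'. ROWS is JSON, a list of rows, each a list of 3 entries, a list of its own where there are three numbers: the closure, from 0 (fully open) to 1 (shut), then the shift along the tool's x, y, z in m, then the turn, a rotation vector about the tool's x, y, z in degrees. A call has 1 to 8 rows; each row shifts and turns the commanded pose from where the row before left it, along the tool's axes as they then stand; what a row does not reach is not made up. A row lasts 1/10 s, in which the tool goes at most 50 mm and 8.59 degrees, less where a joint would pass 70% of its speed; a pose out of reach is approached as far as the arm can. A call with a gripper value outside its range is refused whole. The fingers move at their own pace and stop on an object; the grip force is fixed at half the most. Time passes only in rows, so rows that do not move let the fingers close. It gives the time, the measured TCP pose, the force, the opening and the grip force at its end, in the units of the state.
- robot.get_obs(): the state, without advancing time (a new reading comes with each control period).
- vision.snapshot(name): name is "side" or "top" or "wrist"; returns a dict with "color" (400x640x3 uint8, red, green, blue), "z_map" (400x640 float32, m along the optical axis (not along the pixel's ray), 0 where there is no reading), "fx", "fy", "cx", "cy" (pixels), "dist" ([k1, k2, p1, p2, k3] as OpenCV has them; the pictures are not rectified), "R" (3x3) and "t" (3): a world point X has camera coordinates R X + t. Camera axes: x right, y down, z forward; pixel columns grow to the right and rows downward; lengths in m; the calibration is good to about 2 mm. A picture is of the moment at which its call begins.
- robot.close_job(): hands the job in; it is judged then, once.
The state is a dict: "time": time; "joint_positions": joint angles; "qvel": joint speeds; "joint_torque": joint torques, N m; "tool_pos": TCP position; "ee_rot": TCP orientation; "wrist_force": force on the tool from outside, world axes, zero at the start; "wrist_torque": the same for the moment, N m; "width": finger opening in m; "finger_force": force on a finger pad.
Only numpy, scipy, OpenCV 4.12 (cv2) and the standard library are available. Lean on these libraries where they do the work, as an engineer would, in place of code of your own. Each camera call takes 0.05 s, during which the arm holds its last target. There are 200 camera calls.

### The job

The olive jar is to be weighed on the two-pan counter scale, but someone put both steel weights down on the jar's own pan. Leave the jar standing, set both weights gently upright on the other pan, then slide the brass poise along the front beam until the two pans sit level and let go so that the scale rests level by itself. The scale's pivots are delicate: use a light touch on pans, poise and beam, and do not disturb anything else on the table.

Things in the scene. Friction and masses are not known exactly. Their poses are not given: they have to be found in the camera images.
- scale: Grey two-pan counter scale, fixed, 240 front to back x 470 x 150 mm high. Origin: centre of its underside, on the table. +y: towards the goods pan, -y: the weights pan, each centred 145 mm out; -x: its front, with the poise beam 120 mm out. A pointer tower 44 x 66 mm stands between the pans. Delicate pivots: no push or squeeze (both fingers added) on it above 12 N, no blow of a weight above 18 N.
- pan_goods: Round steel pan 180 mm across at the scale's +y side, carrying the jar and at the start both weights. Stays horizontal; as it goes down the other rises equally, 10 mm from level at most, then a stop. Origin: centre of its underside, 120 mm above the table when level; flat floor 3 mm above the origin, 172 mm across; lip top 8 mm above the origin.
- pan_weights: The other pan, same shape, at the scale's -y side, empty at the start. Same origin and sizes. Load anywhere on a pan counts the same.
- beam (a joint): Tilt of the balance, rad: 0 = pans level, negative = goods pan low, positive = goods pan high; stops at about +-0.07. A pan is off its level height by 145 mm times this. Inside the stops 4 g out of balance (0.039 N on a pan) moves each pan 1 mm. It settles within about 1 s. With empty pans and the poise at 0 it is level.
- poise (a joint): Place of the sliding poise on the front beam, m: 0 = its +y (goods) end, 0.18 = its -y (weights) end; starts near 0. It weighs 300 g, is stiff (about 4 N to slide) and stays where left. Each mm towards the weights end counts as 2.07 g (0.0203 N) more on the weights pan.
- poise_tab (a point): Grip point on the upright brass finger tab on the poise, about 137 mm above the table when level. The tab is 14 mm thick along the beam (scale y) and 22 mm across it, from 23 mm below this point to 19 mm above. Below it: the poise body, 32 mm along the beam x 30 mm, and the beam bar, along scale y, its top 32 mm below this point.
- weight_large: 200 g plain steel weight: upright cylinder 34 mm across, 28 mm high, with a round knob 20 mm across on top, 46 mm high in all. Starts in the front half of the goods pan, about 60 mm (along scale y) from the other weight. Origin: centre of its underside.
- weight_small: 100 g steel weight: upright cylinder 27 mm across, 22 mm high, with a round knob 16 mm across on top, 37 mm high in all. Starts in the front half of the goods pan, about 60 mm (along scale y) from the other weight. Origin: centre of its underside.
- jar: Closed glass jar of olives with a steel lid, 62 mm across, 74 mm high, 400 to 620 g (unknown; always 100 g or more over both weights together), standing in the back half of the goods pan. Origin: centre of its underside. Leave it there.
- domino0: Bone domino lying on the table, 50 x 25 x 10 mm, a bystander. Origin: centre of its underside.
- domino1: Bone domino, 50 x 25 x 10 mm, a bystander.
- domino2: Bone domino, 50 x 25 x 10 mm, a bystander.
- domino3: Bone domino, 50 x 25 x 10 mm, a bystander, to the scale's -y side.
- domino_box: Pine domino box with a brass hook latch, 80 x 200 x 55 mm, a bystander on the scale's +y side. Origin: centre of its underside.
- tumbler: Ridged clear glass tumbler, 74 mm across, 95 mm high, a bystander on the scale's +y side.
- ashtray: Dented tin ashtray, 112 mm across, 26 mm high, a bystander on the scale's -y side.
- bottle: Green glass soda bottle, 64 mm across, 235 mm high, a bystander beside the scale's -y end.

How it is judged:
On the way, in this order (a step that is already met when the one before it is completed fails the run):
1. both weights stand upright and released on the weights pan, the jar still on the goods pan (horizontal distance between each of weight_large, weight_small and pan_weights below 0.075 m and z of weight_large in the frame of pan_weights between -0.002 and 0.007 m and angle between each of weight_large, weight_small, jar's own z axis and vertical below 0.1 rad and z of weight_small in the frame of pan_weights between -0.002 and 0.007 m and horizontal distance between jar and pan_goods below 0.075 m and z of jar in the frame of pan_goods between -0.002 and 0.007 m and contact force between the fingers and scale below 0.05 N and contact force between the fingers and weight_large below 0.05 N and contact force between the fingers and weight_small below 0.05 N), for 0.1 s.
2. the poise has been slid so that the freed scale rests level (all of step 1 and value of joint beam between -0.0138 and 0.0138 rad and velocity of joint beam between -0.03 and 0.03 rad/s), for 0.4 s.
At the end, for the whole second after the job is handed in: Both weights stand upright within 75 mm of the weights pan's centre, the jar upright within 75 mm of the goods pan's centre, and the untouched scale rests level: each pan within 2 mm of its level height (all of step 2).
It fails at once if the fingers or arm push or squeeze the scale's pans, poise or beam with more than 12 N (contact force between any of the fingers, the arm and scale above 12 N).
It fails at once if a weight is dropped or pressed on a pan with more than 18 N (contact force between any of weight_large, weight_small and scale above 18 N).
It fails at once if the jar leaves its place on the goods pan or is tipped (horizontal distance between jar and pan_goods above 0.075 m or angle between jar's own z axis and vertical above 0.2 rad).
It fails at once if a bystander is moved by more than 20 mm (distance of any of domino0, domino1, domino2, domino3, domino_box, tumbler, ashtray, bottle from where it was at the start of the episode above 0.02 m).
It also fails if it takes over 72 s, if anything falls off the work surface, if the arm or the gripper's body presses on something with over 40 N, if the wrist force passes 120 N, or if a joint passes its speed limit or range.

## Working session

There is one attempt and no reset: what is moved stays moved. The work goes in short steps, Python scripts to look and compute and a shell command to move; the robot and the scene stay as the last step left them, time stands still between calls to the robot, and variables do not carry over. Pictures are saved under pics/ and viewed, at most 10 in all, crops included, and the job is handed in when it is done.

```bash
ls; mkdir -p pics; cat > h.py <<'E'
import numpy as np, cv2
from bench import robot, vision
def pts(s):
    H,W=s["z_map"].shape
    K=np.array([[s["fx"],0,s["cx"]],[0,s["fy"],s["cy"]],[0,0,1]])
    uv=np.stack(np.meshgrid(np.arange(W),np.arange(H)),-1).reshape(-1,1,2).astype(np.float64)
    n=cv2.undistortPoints(uv,K,np.array(s["dist"],float)).reshape(H,W,2)
    z=s["z_map"][...,None]
    c=np.concatenate([n*z,z],-1)
    return (c-np.array(s["t"]))@np.array(s["R"])
def rayz(s,u,v,h):
    K=np.array([[s["fx"],0,s["cx"]],[0,s["fy"],s["cy"]],[0,0,1]])
    n=cv2.undistortPoints(np.array([[[u,v]]],float),K,np.array(s["dist"],float)).ravel()
    R=np.array(s["R"]);C=-R.T@np.array(s["t"]);d=R.T@np.array([n[0],n[1],1])
    return C+d*(h-C[2])/d[2]
E
python3 - <<'E'
from h import *
o=robot.get_obs();print(o)
for n in("top","side"):
    s=vision.snapshot(n);cv2.imwrite(f"pics/{n}0.png",s["color"][...,::-1]);np.savez(f"pics/{n}0.npz",**s)
    R=np.array(s["R"]);print(n,-R.T@np.array(s["t"]),R[2],s["fx"],s["dist"])
E
```

```text
pics
{'time': 0.0, 'joint_positions': array([ 1.10791595e+00,  8.79828841e-02,  1.37221365e+00, -3.51897065e-06,
        1.68357081e+00, -1.03120942e-01]), 'qvel': array([-1.66589072e-03, -6.37463216e-04, -3.11851404e-04, -2.82878423e-04,
        4.76630946e-04,  4.83071918e-05]), 'joint_torque': array([-1.38598507e-04, -3.40169084e+01, -3.02433014e+01,  7.17063784e-02,
        3.29961092e-02, -2.06682139e-04]), 'tool_pos': array([0.19340738, 0.51431108, 0.20430952]), 'ee_rot': array([-3.13942915e+00, -2.20380015e-04,  2.78183259e+00]), 'wrist_force': array([-0.24171974,  0.54282542, -0.17445181]), 'wrist_torque': array([-0.04036288, -0.03891888,  0.02629883]), 'finger_force': 0.0, 'width': 0.09369349171950533}
top [0.456328   0.04730522 1.20486656] [ 0.08467343 -0.02435272 -0.99611112] 428.6087216024944 [0.02891701 0.         0.         0.         0.        ]
side [0.20437941 0.83974901 0.92018164] [ 0.29553392 -0.66794643 -0.68301337] 507.5141598365068 [-0.01757402  0.          0.          0.          0.        ]
```

View pics/top0.png

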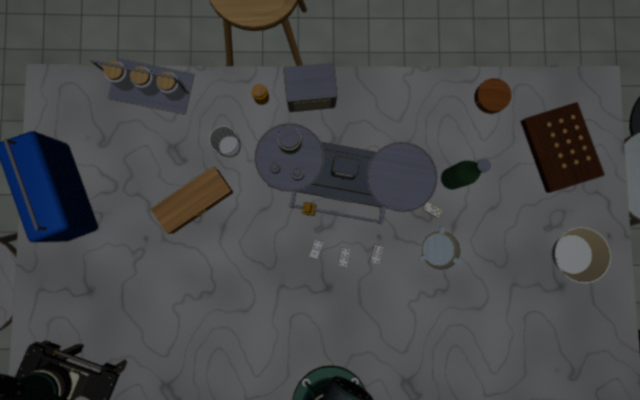

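View pics/side0.png

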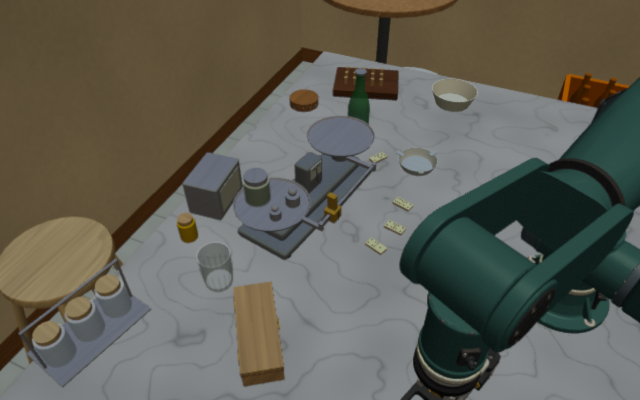

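Top view: goods pan near (289,158) with the jar (290,137) and weights (275,169) and (297,174), weights pan (402,176), poise (309,208). The side view shows the same: small weight at (275,213), large at (292,198). Now measuring from depth.

```bash
cat > m.py <<'E'
from h import *
import sys
s=dict(np.load("pics/top0.npz")); P=pts(s); Z=P[...,2]
def circ(cu,cv,r,zlo,zhi):
    m=np.zeros(Z.shape,np.uint8);cv2.circle(m,(cu,cv),r,1,-1)
    m=((m>0)&(Z>zlo)&(Z<zhi)).astype(np.uint8)
    return m
for n,c in dict(goods=(289,158),weights=(402,176)).items():
    m=circ(*c,42,.09,.19 if n=="goods" else .15)
    k,_=cv2.findContours(m,cv2.RETR_EXTERNAL,cv2.CHAIN_APPROX_NONE)
    k=max(k,key=cv2.contourArea);e=P[k[:,0,1],k[:,0,0]]
    q=e[abs(e[:,2]-np.median(e[:,2]))<.012]
    A=np.c_[2*q[:,:2],np.ones(len(q))];x=np.linalg.lstsq(A,(q[:,:2]**2).sum(1),rcond=None)[0]
    f=P[m>0][:,2]
    print(n,"c",x[:2].round(4),"r",np.sqrt(x[2]+x[0]**2+x[1]**2).round(4),"z floor",np.median(f).round(4),"rim",np.median(e[:,2]).round(4))
for n,c,r in(("jar",(290,137),14),("w1",(275,169),8),("w2",(297,174),9),("poise",(309,208),9)):
    w=P[c[1]-r:c[1]+r+1,c[0]-r:c[0]+r+1].reshape(-1,3)
    t=np.percentile(w[:,2],99 if n!="poise" else 98);g=w[w[:,2]>t-.012]
    print(n,"top",t.round(4),"ctr",((g.min(0)+g.max(0))/2)[:2].round(4),g.mean(0).round(4),len(g),np.ptp(g,0).round(3))
E
python3 m.py
python3 - <<'E'
from h import *
import cv2
s=dict(np.load("pics/top0.npz"));c=s["color"][110:225,230:450,::-1]
a=cv2.convertScaleAbs(cv2.resize(c,None,fx=3.6,fy=3.6,interpolation=2),alpha=2)
cv2.imwrite("pics/top0c.png",a)
s=dict(np.load("pics/side0.npz"));P=pts(s)
h=cv2.cvtColor(s["color"],cv2.COLOR_RGB2HSV)
m=cv2.inRange(h,(10,120,60),(35,255,255));m[:, :300]=0;m[:,360:]=0;m[:180]=0;m[230:]=0
q=P[m>0];print("brass side",len(q),q.min(0).round(3),q.max(0).round(3),q[q[:,2]>q[:,2].max()-.02].mean(0).round(4))
# weights from side
for n,b in(("small",(266,204,288,222)),("large",(284,188,304,208))):
    w=P[b[1]:b[3],b[0]:b[2]].reshape(-1,3);t=np.percentile(w[:,2],99.);g=w[w[:,2]>t-.01];print(n,t.round(4),g.mean(0).round(4),np.ptp(g,0).round(3),len(g))
E
```

```text
goods c [0.6537 0.105 ] r 0.0882 z floor 0.1124 rim 0.1159
weights c [ 0.5996 -0.1808] r 0.0887 z floor 0.1321 rim 0.1364
jar top 0.1893 ctr [0.5871 0.0884] [0.6882 0.102  0.1954] 395 [0.262 0.082 1.027]
w1 top 0.1492 ctr [0.5436 0.0988] [0.6194 0.1386 0.1771] 34 [0.175 0.103 1.064]
w2 top 0.1579 ctr [0.5379 0.0699] [0.6039 0.082  0.1938] 52 [0.163 0.045 1.059]
poise top 0.1519 ctr [0.4945 0.0565] [0.5213 0.0578 0.169 ] 54 [0.076 0.018 1.064]
brass side 294 [ 0.204 -0.059  0.041] [0.578 0.84  0.92 ] [0.2044 0.8397 0.9202]
small 0.1484 [0.6029 0.1835 0.1876] [0.43  0.705 0.781] 36
large 0.1577 [0.5859 0.1344 0.2002] [0.416 0.761 0.772] 49
```

View pics/top0c.png

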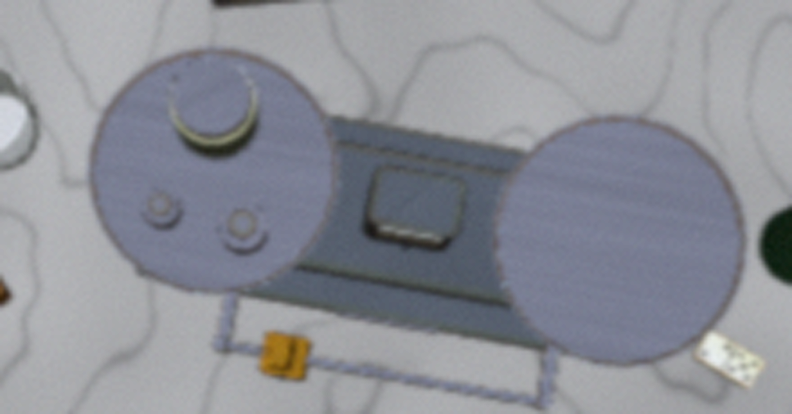

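The crop shows both knobs upright (small (161,203), large (243,222)), and the brass poise at (285,355). Refining with invalid depth removed.

```bash
python3 - <<'E'
from h import *
B={"top":{"jar":(276,123,305,152),"small":(267,161,284,177),"large":(288,165,307,184),"poise":(300,199,318,217)},
"side":{"small":(266,204,288,222),"large":(284,186,304,208),"poise":(322,190,345,222)}}
for v in B:
    s=dict(np.load(f"pics/{v}0.npz"));P=pts(s);ok=s["z_map"]>0
    for n,b in B[v].items():
        sl=np.s_[b[1]:b[3],b[0]:b[2]];w=P[sl][ok[sl]]
        w=w[(w[:,2]<.21)&(w[:,2]>.05)]
        t=np.percentile(w[:,2],98);g=w[w[:,2]>t-.009]
        print(v,n,"top",t.round(4),"mean",g.mean(0).round(4),"mid",((g.min(0)+g.max(0))/2).round(4),"size",np.ptp(g,0).round(3),len(g))
        if n=="poise":
            h=cv2.cvtColor(s["color"][sl],cv2.COLOR_RGB2HSV);m=cv2.inRange(h,(8,120,40),(35,255,255))>0
            q=P[sl][m&ok[sl]];print("  brass",len(q),q.min(0).round(3),q.max(0).round(3))
# color centroid cross-check: knobs/tab rays from top
s=dict(np.load("pics/top0.npz"))
f=3.6
for n,(u,v),h in(("small",(161,203),.149),("large",(243,222),.158),("tab",(287,351),.153)):
    print(n,rayz(s,230+(u+.5)/f-.5,110+(v+.5)/f-.5,h).round(4))
o=robot.get_obs();print(o["tool_pos"],o["ee_rot"])
E
```

```text
top jar top 0.1886 mean [0.6906 0.1026 0.1852] mid [0.6915 0.103  0.1849] size [0.053 0.053 0.011] 384
top small top 0.1475 mean [0.6243 0.1414 0.1459] mid [0.6241 0.1426 0.1449] size [0.013 0.015 0.009] 33
top large top 0.1564 mean [0.6096 0.0836 0.1535] mid [0.6107 0.0838 0.1537] size [0.017 0.017 0.01 ] 49
top poise top 0.1528 mean [0.5226 0.0582 0.1497] mid [0.5227 0.0583 0.1497] size [0.02  0.015 0.011] 51
  brass 133 [0.507 0.038 0.091] [0.536 0.069 0.155]
side small top 0.1468 mean [0.6265 0.145  0.1443] mid [0.6269 0.1428 0.144 ] size [0.015 0.016 0.011] 35
side large top 0.1554 mean [0.6106 0.0885 0.1529] mid [0.6119 0.0875 0.1522] size [0.017 0.017 0.011] 49
side poise top 0.1497 mean [0.5236 0.0625 0.1473] mid [0.5243 0.0609 0.1458] size [0.022 0.017 0.01 ] 59
  brass 308 [ 0.507 -0.059  0.041] [0.578 0.077 0.151]
small [0.6249 0.1387 0.149 ]
large [0.6102 0.082  0.158 ]
tab [0.522  0.0524 0.153 ]
[0.19344768 0.51434054 0.20444373] [-3.13965121e+00 -2.11468832e-04  2.78181965e+00]
```

```bash
cat >> h.py <<'E'
from scipy.spatial.transform import Rotation as Ro
def go(x,y,z,yaw=2.954):
    o=robot.get_obs();R=Ro.from_euler("xyz",o["ee_rot"]);T=Ro.from_euler("xyz",[np.pi,0,yaw])
    print("t",round(o["time"],2),"shift mm",(R.inv().apply(np.array([x,y,z])-o["tool_pos"])*1000).round(1),"turn deg",np.degrees((R.inv()*T).as_rotvec()).round(2),"w",round(o["width"]*1000,1),"F",o["wrist_force"].round(2),o["tool_pos"].round(4))
E
python3 - <<'E'
from h import *
s=dict(np.load("pics/top0.npz"));P=pts(s);ok=(s["z_map"]>0)
sl=np.s_[155:192,438:495];w=P[sl][ok[sl]];g=w[w[:,2]>.03]
for a,b in((.03,.1),(.1,.18),(.18,.24)):
    q=g[(g[:,2]>a)&(g[:,2]<b)]
    if len(q):print(a,len(q),q.min(0).round(3),q.max(0).round(3))
go(.611,.0845,.235)
E
```

```text
0.03 197 [ 0.58  -0.355  0.031] [ 0.639 -0.318  0.099]
0.1 472 [ 0.58  -0.373  0.1  ] [ 0.64  -0.317  0.18 ]
0.18 232 [ 0.596 -0.364  0.18 ] [ 0.627 -0.334  0.238]
t 0.1 shift mm [-542.1 -255.4  -30.2] turn deg [-0.11 -0.02 -9.87] w 94.0 F [ 0.32  0.48 -1.54] [0.1934 0.5143 0.2044]
```

```bash
python3 -m crank '[[0.5,[0,0,-0.02],[0,0,-5]],[0.5,[0,0,-0.01],[0,0,-4.87]],[0.5,[0,0,0],[0,0,0]]]'; python3 -c "
from h import *
go(.611,.0845,.235)"
```

```text
time: 0.4
tool_pos: [0.1939, 0.5153, 0.2369]
ee_rot: [3.139, 0.001, 2.954]
wrist_force: [0.5, 0.8, 0.7]
width: 0.0738
finger_force: 0.0
t 0.4 shift mm [-490.1 -345.5    1.4] turn deg [ 0.15  0.04 -0.01] w 73.8 F [0.54 0.82 0.73] [0.1939 0.5153 0.2369]
```

```bash
python3 -m crank '[[0.5,[-0.015,-0.011,0],[0,0,0]],[0.5,[-0.035,-0.025,0],[0,0,0]],[0.5,[-0.035,-0.025,0],[0,0,0]],[0.5,[-0.035,-0.025,0],[0,0,0]],[0.5,[-0.035,-0.025,0],[0,0,0]],[0.5,[-0.035,-0.025,0],[0,0,0]],[0.5,[-0.035,-0.025,0],[0,0,0]],[0.5,[-0.035,-0.025,0],[0,0,0]]]'; python3 -m crank '[[0.5,[-0.035,-0.025,0],[0,0,0]],[0.5,[-0.035,-0.025,0],[0,0,0]],[0.5,[-0.035,-0.025,0],[0,0,0]],[0.5,[-0.035,-0.025,0],[0,0,0]],[0.5,[-0.035,-0.025,0],[0,0,0]],[0.5,[-0.03,-0.02,0],[0,0,0]],[0.5,[-0.02,-0.012,0],[0,0,0]],[0.5,[0,0,0],[0,0,0]]]'; python3 - <<'E'
from h import *
s=vision.snapshot("wrist");cv2.imwrite("pics/wr1.png",cv2.convertScaleAbs(s["color"][...,::-1],alpha=1.6));np.savez("pics/wr1.npz",**s)
go(.611,.0845,.235)
E
```

```text
time: 1.2
tool_pos: [0.4149, 0.282, 0.2343]
ee_rot: [-3.141, -0.001, 2.952]
wrist_force: [0.7, -0.1, 0.3]
width: 0.0471
finger_force: 0.0
time: 2.0
tool_pos: [0.6073, 0.0848, 0.2328]
ee_rot: [-3.14, -0.003, 2.948]
wrist_force: [-0.3, -0.1, 0.2]
width: 0.047
finger_force: 0.0
t 2.05 shift mm [-5.1 -0.9 -1.6] turn deg [-0.03 -0.2  -0.2 ] w 47.0 F [ 0.55  0.23 -0.3 ] [0.6062 0.0864 0.2334]
```

View pics/wr1.png

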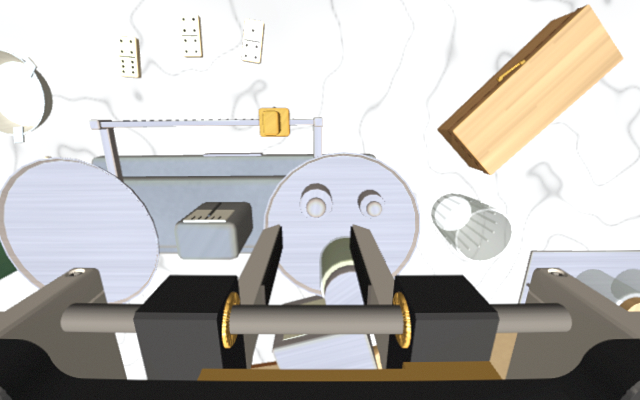

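Wrist view: large knob at (316,206), small knob at (373,208), jar lid (345,280) partly behind the fingers, poise (274,122). Measuring the knobs from here.

```bash
python3 - <<'E'
from h import *
s=dict(np.load("pics/wr1.npz"));P=pts(s);ok=s["z_map"]>0
R=s["R"];print("cam",(-R.T@s["t"]).round(3))
for n,b,zl,zh in(("large",(298,182,336,224),.142,.175),("small",(358,190,388,222),.136,.165),("tab",(255,103,295,140),.14,.17)):
    sl=np.s_[b[1]:b[3],b[0]:b[2]];m=ok[sl]&(P[sl][...,2]>zl)&(P[sl][...,2]<zh);w=P[sl][m]
    print(n,w.min(0).round(4),w.max(0).round(4),"mid",((w.min(0)+w.max(0))/2).round(4),w.mean(0).round(4),len(w))
for n,u,v,h in(("large",316,207,.157),("small",373,209,.148)):print(n,rayz(s,u,v,h).round(4))
m=np.zeros(ok.shape,np.uint8);cv2.circle(m,(340,170),40,1,-1);print("floor",np.median(P[(m>0)&ok][:,2]))
E
```

```text
cam [0.527 0.1   0.413]
large [0.5958 0.0685 0.142 ] [0.6258 0.0982 0.1605] mid [0.6108 0.0833 0.1513] [0.6101 0.0831 0.1542] 348
small [0.6146 0.1296 0.136 ] [0.6385 0.1514 0.1508] mid [0.6265 0.1405 0.1434] [0.6255 0.1393 0.1465] 207
tab [0.5135 0.049  0.1409] [0.5362 0.0655 0.1528] mid [0.5249 0.0573 0.1469] [0.5248 0.0578 0.1504] 382
large [0.6098 0.0838 0.157 ]
small [0.6257 0.1388 0.148 ]
floor 0.1129033689356127
```

```bash
python3 -m crank '[[0.52,[-0.0045,0.001,0.01],[0,0,0]],[0.52,[0,0,0.02],[0,0,0]],[0.52,[0,0,0.02],[0,0,0]],[0.52,[0,0,0.02],[0,0,0]],[0.52,[0,0,0.01],[0,0,0]],[0.52,[0,0,0],[0,0,0]],[0.52,[0,0,0],[0,0,0]]]'; python3 -c "
from h import *
go(.611,.0835,.120)"
```

```text
time: 2.75
tool_pos: [0.6107, 0.0882, 0.156]
ee_rot: [3.141, 0.001, 2.955]
wrist_force: [0.7, -0.2, 0.1]
width: 0.0452
finger_force: 0.0
t 2.75 shift mm [-1.1 -4.6 36. ] turn deg [0.02 0.04 0.05] w 45.2 F [ 0.69 -0.23  0.09] [0.6107 0.0882 0.156 ]
```

```bash
python3 -m crank '[[0.52,[-0.001,-0.0045,0],[0,0,0]],[0.52,[0,0,0.01],[0,0,0]],[0.52,[0,0,0.01],[0,0,0]],[0.52,[0,0,0.008],[0,0,0]],[0.52,[0,0,0.005],[0,0,0]],[0.52,[0,0,0],[0,0,0]],[0.52,[0,0,0],[0,0,0]]]'; python3 -c "
from h import *
go(.611,.0835,.120)"
```

```text
time: 3.45
tool_pos: [0.6109, 0.083, 0.1223]
ee_rot: [3.142, -0.0, 2.954]
wrist_force: [1.0, -0.1, 0.5]
width: 0.0449
finger_force: 0.0
t 3.45 shift mm [0.  0.5 2.3] turn deg [ 0.   -0.01  0.01] w 44.9 F [ 1.   -0.14  0.53] [0.6109 0.083  0.1223]
```

```bash
python3 -m crank '[[0.52,[0,0,0.002],[0,0,0]],[0.52,[0,0,0.002],[0,0,0]],[0.58,[0,0,0],[0,0,0]],[0.62,[0,0,0],[0,0,0]],[0.68,[0,0,0],[0,0,0]],[0.8,[0,0,0],[0,0,0]],[0.8,[0,0,0],[0,0,0]],[0.8,[0,0,0],[0,0,0]]]'; python3 -c "
from h import *
go(.611,.0835,.120)"
```

```text
time: 4.25
tool_pos: [0.6111, 0.0831, 0.1186]
ee_rot: [3.141, 0.0, 2.954]
wrist_force: [0.9, 0.6, 0.4]
width: 0.0329
finger_force: 30.0
t 4.25 shift mm [ 0.1  0.4 -1.4] turn deg [0.03 0.02 0.01] w 32.9 F [0.87 0.63 0.44] [0.6111 0.0831 0.1186]
```

```bash
python3 -m crank '[[0.8,[0,0,-0.003],[0,0,0]],[0.8,[0,0,-0.01],[0,0,0]],[0.8,[0,0,-0.02],[0,0,0]],[0.8,[0,0,-0.025],[0,0,0]],[0.8,[0,0,-0.02],[0,0,0]],[0.8,[0,0,-0.005],[0,0,0]],[0.8,[0,0,0],[0,0,0]]]'; python3 -c "
from h import *
go(.627,-.1708,.20)"
```

```text
time: 4.95
tool_pos: [0.6115, 0.0829, 0.2028]
ee_rot: [3.141, 0.002, 2.954]
wrist_force: [0.1, 0.7, -1.4]
width: 0.0334
finger_force: 30.0
t 4.95 shift mm [ -62.6 -246.3    2.8] turn deg [ 0.03  0.14 -0.  ] w 33.4 F [ 0.13  0.67 -1.43] [0.6115 0.0829 0.2028]
```

```bash
python3 -m crank '[[0.8,[-0.005,-0.02,0],[0,0,0]],[0.8,[-0.009,-0.035,0],[0,0,0]],[0.8,[-0.009,-0.035,0],[0,0,0]],[0.8,[-0.009,-0.035,0],[0,0,0]],[0.8,[-0.009,-0.035,0],[0,0,0]],[0.8,[-0.009,-0.035,0],[0,0,0]],[0.8,[-0.009,-0.035,0],[0,0,0]],[0.8,[-0.0036,-0.016,0],[0,0,0]]]';python3 -m crank '[[0.8,[0,0,0.01],[0,0,0]],[0.8,[0,0,0.015],[0,0,0]],[0.8,[0,0,0.015],[0,0,0]],[0.8,[0,0,0.01],[0,0,0]],[0.8,[0,0,0],[0,0,0]],[0.8,[0,0,0],[0,0,0]],[0.8,[0,0,0],[0,0,0]]]'; python3 -c "
from h import *
go(.627,-.1708,.1395)"
```

```text
time: 5.75
tool_pos: [0.6255, -0.1734, 0.1989]
ee_rot: [-3.141, -0.004, 2.951]
wrist_force: [-0.7, -0.4, -2.3]
width: 0.0336
finger_force: 30.0
time: 6.45
tool_pos: [0.6272, -0.1702, 0.1525]
ee_rot: [-3.141, 0.002, 2.955]
wrist_force: [-0.5, -0.0, -1.7]
width: 0.0334
finger_force: 30.0
t 6.45 shift mm [ 0.1 -0.7 13. ] turn deg [-0.01  0.1   0.04] w 33.4 F [-0.52 -0.04 -1.69] [ 0.6272 -0.1702  0.1525]
```

```bash
python3 -m crank '[[0.8,[0,0,0.006],[0,0,0]],[0.8,[0,0,0.005],[0,0,0]],[0.8,[0,0,0],[0,0,0]],[0.8,[0,0,0],[0,0,0]]]';python3 -m crank '[[0.8,[0,0,0.001],[0,0,0]],[0.8,[0,0,0],[0,0,0]],[0.8,[0,0,0],[0,0,0]]]';python3 -m crank '[[0.8,[0,0,0.001],[0,0,0]],[0.8,[0,0,0],[0,0,0]],[0.8,[0,0,0],[0,0,0]]]'; python3 - <<'E'
from h import *
go(.627,-.1708,.1395)
s=vision.snapshot("side");cv2.imwrite("pics/s1.png",cv2.convertScaleAbs(cv2.resize(s["color"][90:270,220:440,::-1],None,fx=3.5,fy=3.2),alpha=1.5))
E
```

```text
time: 6.85
tool_pos: [0.6264, -0.1705, 0.14]
ee_rot: [3.141, -0.001, 2.954]
wrist_force: [0.2, -0.2, -1.2]
width: 0.0333
finger_force: 30.0
time: 7.15
tool_pos: [0.6267, -0.1705, 0.1396]
ee_rot: [3.142, 0.0, 2.954]
wrist_force: [0.5, 0.0, -1.4]
width: 0.0332
finger_force: 30.0
time: 7.45
tool_pos: [0.6268, -0.1705, 0.1388]
ee_rot: [-3.142, 0.001, 2.954]
wrist_force: [1.0, -0.9, -1.4]
width: 0.0337
finger_force: 30.0
t 7.45 shift mm [-0.3 -0.3 -0.7] turn deg [-0.    0.04  0.  ] w 33.7 F [ 0.96 -0.93 -1.4 ] [ 0.6268 -0.1705  0.1388]
```

View pics/s1.png

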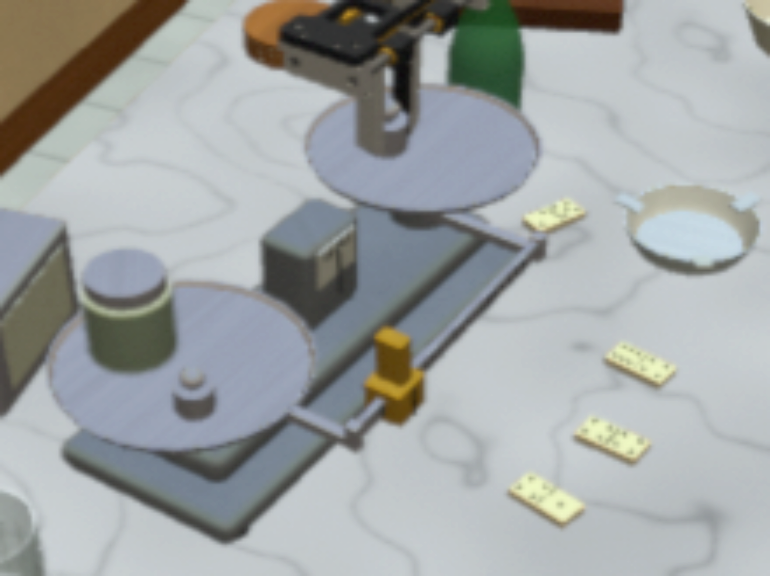

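The held large weight is at (385,135), on or just above the weights pan; small weight (195,395) and jar (125,310) stand undisturbed. Lowering 1 mm more and releasing.

```bash
python3 -m crank '[[0.8,[0,0,0.001],[0,0,0]],[0.8,[0,0,0],[0,0,0]],[0.62,[0,0,0],[0,0,0]],[0.58,[0,0,0],[0,0,0]],[0.54,[0,0,0],[0,0,0]],[0.52,[0,0,0],[0,0,0]],[0.52,[0,0,0],[0,0,0]]]';python3 -m crank '[[0.52,[0,0,-0.005],[0,0,0]],[0.52,[0,0,-0.015],[0,0,0]],[0.52,[0,0,-0.02],[0,0,0]],[0.52,[0,0,-0.02],[0,0,0]],[0.52,[0,0,-0.02],[0,0,0]],[0.52,[0,0,-0.01],[0,0,0]],[0.52,[0,0,0],[0,0,0]]]'; python3 -c "
from h import *
go(.6262,.140,.205)"
```

```text
time: 8.2
tool_pos: [0.6265, -0.1704, 0.1373]
ee_rot: [3.141, -0.0, 2.954]
wrist_force: [-0.1, -0.8, -0.3]
width: 0.0452
finger_force: 0.0
time: 8.9
tool_pos: [0.6276, -0.1708, 0.2308]
ee_rot: [-3.141, 0.005, 2.954]
wrist_force: [-0.1, 0.1, 0.3]
width: 0.0454
finger_force: 0.0
t 8.9 shift mm [ 59.5 305.1  25.2] turn deg [-0.05  0.31  0.01] w 45.4 F [-0.14  0.06  0.28] [ 0.6276 -0.1708  0.2308]
```

```bash
python3 -m crank '[[0.6,[0.006,0.025,0],[0,0,0]],[0.6,[0.008,0.04,0],[0,0,0]],[0.6,[0.008,0.04,0],[0,0,0]],[0.6,[0.008,0.04,0],[0,0,0]],[0.6,[0.008,0.04,0],[0,0,0]],[0.6,[0.008,0.04,0],[0,0,0]],[0.6,[0.008,0.04,0],[0,0,0]],[0.6,[0.005,0.04,0],[0,0,0]]]';python3 -m crank '[[0.6,[0,0,0.005],[0,0,0]],[0.6,[0,0,0.01],[0,0,0]],[0.6,[0,0,0.01],[0,0,0]],[0.6,[0,0,0],[0,0,0]],[0.6,[0,0,0],[0,0,0]],[0.6,[0,0,0],[0,0,0]]]'; python3 -c "
from h import *
s=vision.snapshot('wrist');P=pts(s);ok=s['z_map']>0
m=ok&(P[...,2]>.138)&(P[...,2]<.16)&(abs(P[...,0]-.626)<.022)&(abs(P[...,1]-.14)<.022)
w=P[m];print(((w.min(0)+w.max(0))/2).round(4),np.ptp(w,0).round(3),w.mean(0).round(4),len(w))
s=vision.snapshot('top');P=pts(s);ok=s['z_map']>0
m=ok&(P[...,2]>.155)&(P[...,2]<.185)&(abs(P[...,0]-.626)<.03)&(abs(P[...,1]+.171)<.03)
w=P[m];print('large',((w.min(0)+w.max(0))/2).round(4),w.max(0).round(4),len(w))
go(.6262,.140,.205)"
```

```text
time: 9.7
tool_pos: [0.6246, 0.1419, 0.2264]
ee_rot: [-3.141, -0.002, 2.954]
wrist_force: [1.1, 0.6, 0.2]
width: 0.0375
finger_force: 0.0
time: 10.3
tool_pos: [0.6258, 0.1392, 0.2029]
ee_rot: [3.141, 0.001, 2.953]
wrist_force: [0.2, 0.3, 0.1]
width: 0.0376
finger_force: 0.0
[0.6269 0.1401 0.1459] [0.016 0.016 0.011] [0.6255 0.1405 0.1475] 243
large [ 0.6248 -0.1692  0.1681] [ 0.6403 -0.1532  0.1812] 141
t 10.4 shift mm [-0.3  0.4 -1.8] turn deg [ 0.03  0.07 -0.05] w 37.6 F [ 0.37  0.16 -0.13] [0.6259 0.1396 0.2032]
```

```bash
python3 -m crank '[[0.6,[0,0,0.01],[0,0,0]],[0.6,[0,0,0.02],[0,0,0]],[0.6,[0,0,0.02],[0,0,0]],[0.6,[0,0,0.015],[0,0,0]],[0.6,[0,0,0.01],[0,0,0]],[0.6,[0,0,0.005],[0,0,0]],[0.6,[0,0,0],[0,0,0]],[0.6,[0,0,0],[0,0,0]]]'; python3 -c "
from h import *
go(.6265,.140,.117)"
```

```text
time: 11.2
tool_pos: [0.626, 0.1403, 0.1234]
ee_rot: [3.141, 0.001, 2.954]
wrist_force: [0.1, -0.1, 0.6]
width: 0.0375
finger_force: 0.0
t 11.2 shift mm [-0.5 -0.2  6.4] turn deg [0.03 0.08 0.01] w 37.5 F [ 0.14 -0.11  0.55] [0.626  0.1403 0.1234]
```

```bash
python3 -m crank '[[0.6,[-0.0005,0,0.003],[0,0,0]],[0.6,[0,0,0.003],[0,0,0]],[0.6,[0,0,0],[0,0,0]],[0.66,[0,0,0],[0,0,0]],[0.7,[0,0,0],[0,0,0]],[0.75,[0,0,0],[0,0,0]],[0.85,[0,0,0],[0,0,0]],[0.85,[0,0,0],[0,0,0]]]'; python3 -m crank '[[0.85,[0,0,0],[0,0,0]],[0.85,[0,0,-0.003],[0,0,0]],[0.85,[0,0,-0.01],[0,0,0]],[0.85,[0,0,-0.02],[0,0,0]],[0.85,[0,0,-0.025],[0,0,0]],[0.85,[0,0,-0.025],[0,0,0]],[0.85,[0,0,-0.01],[0,0,0]],[0.85,[0,0,0],[0,0,0]]]';python3 -c "
from h import *
c=np.array([.5996,-.1808]);t=c+.027*np.array([-.982,.186])+.012*np.array([.186,.982]);print(t)
go(*t,.21)"
```

```text
time: 12.0
tool_pos: [0.626, 0.1403, 0.1166]
ee_rot: [3.141, 0.0, 2.954]
wrist_force: [-0.2, 0.8, 0.5]
width: 0.0263
finger_force: 30.0
time: 12.8
tool_pos: [0.627, 0.1402, 0.2123]
ee_rot: [3.14, 0.005, 2.954]
wrist_force: [0.0, 0.5, -2.0]
width: 0.0264
finger_force: 30.0
[ 0.575318 -0.163994]
t 12.8 shift mm [  -5.9 -308.5    1.8] turn deg [0.09 0.27 0.  ] w 26.4 F [ 0.04  0.46 -2.  ] [0.627  0.1402 0.2123]
```

```bash
python3 -m crank '[[0.85,[-0.001,-0.025,0],[0,0,0]],[0.85,[-0.001,-0.04,0],[0,0,0]],[0.85,[-0.001,-0.04,0],[0,0,0]],[0.85,[-0.001,-0.04,0],[0,0,0]],[0.85,[-0.001,-0.04,0],[0,0,0]],[0.85,[-0.001,-0.04,0],[0,0,0]],[0.85,[0,-0.04,0],[0,0,0]],[0.85,[0,-0.0435,0],[0,0,0]]]';python3 -m crank '[[0.85,[0,0,0.01],[0,0,0]],[0.85,[0,0,0.02],[0,0,0]],[0.85,[0,0,0.015],[0,0,0]],[0.85,[0,0,0.01],[0,0,0]],[0.85,[0,0,0.005],[0,0,0]],[0.85,[0,0,0],[0,0,0]],[0.85,[0,0,0],[0,0,0]],[0.85,[0,0,0],[0,0,0]]]';python3 -c "
from h import *
go(.5753,-.164,.1375)"
```

```text
time: 13.6
tool_pos: [0.5732, -0.165, 0.2074]
ee_rot: [3.141, -0.003, 2.955]
wrist_force: [0.4, -0.0, -1.8]
width: 0.0263
finger_force: 30.0
time: 14.4
tool_pos: [0.575, -0.164, 0.1506]
ee_rot: [-3.141, 0.002, 2.954]
wrist_force: [-0.2, 0.8, 0.1]
width: 0.0265
finger_force: 30.0
t 14.4 shift mm [-0.3  0.1 13.1] turn deg [-0.02  0.12  0.03] w 26.5 F [-0.21  0.78  0.14] [ 0.575  -0.164   0.1506]
```

```bash
python3 -m crank '[[0.85,[0,0,0.006],[0,0,0]],[0.85,[0,0,0.005],[0,0,0]],[0.85,[0,0,0.001],[0,0,0]],[0.85,[0,0,0],[0,0,0]],[0.85,[0,0,0],[0,0,0]]]';python3 -m crank '[[0.85,[0,0,0.001],[0,0,0]],[0.85,[0,0,0.001],[0,0,0]],[0.85,[0,0,0],[0,0,0]],[0.85,[0,0,0],[0,0,0]]]'; python3 -c "
from h import *
go(.5753,-.164,.1366)"
```

```text
time: 14.9
tool_pos: [0.5744, -0.1641, 0.1374]
ee_rot: [3.141, -0.0, 2.954]
wrist_force: [-0.4, 0.1, -1.7]
width: 0.0263
finger_force: 30.0
time: 15.3
tool_pos: [0.5745, -0.1642, 0.1359]
ee_rot: [-3.142, 0.001, 2.954]
wrist_force: [0.9, -1.0, 1.1]
width: 0.0264
finger_force: 30.0
t 15.3 shift mm [-0.7  0.3 -0.7] turn deg [-0.    0.04  0.  ] w 26.4 F [ 0.88 -1.02  1.08] [ 0.5745 -0.1642  0.1359]
```

```bash
python3 -m crank '[[0.7,[0,0,0],[0,0,0]],[0.66,[0,0,0],[0,0,0]],[0.62,[0,0,0],[0,0,0]],[0.58,[0,0,0],[0,0,0]],[0.56,[0,0,0],[0,0,0]],[0.56,[0,0,0],[0,0,0]]]';python3 -m crank '[[0.56,[0,0,-0.005],[0,0,0]],[0.56,[0,0,-0.015],[0,0,0]],[0.56,[0,0,-0.02],[0,0,0]],[0.56,[0,0,-0.02],[0,0,0]],[0.56,[0,0,-0.02],[0,0,0]],[0.56,[0,0,-0.01],[0,0,0]],[0.56,[0,0,0],[0,0,0]]]'; python3 - <<'E'
from h import *
go(.5225,.058,.2)
s=vision.snapshot("side");np.savez("pics/s2.npz",**s);cv2.imwrite("pics/s2.png",cv2.convertScaleAbs(cv2.resize(s["color"][90:270,220:440,::-1],None,fx=3.5,fy=3.2),alpha=1.5))
E
```

```text
time: 15.9
tool_pos: [0.5743, -0.1641, 0.1354]
ee_rot: [3.141, -0.0, 2.954]
wrist_force: [0.0, 0.0, -0.2]
width: 0.0414
finger_force: 0.0
time: 16.6
tool_pos: [0.5754, -0.1645, 0.2286]
ee_rot: [-3.141, 0.005, 2.954]
wrist_force: [0.1, -0.1, 0.9]
width: 0.0414
finger_force: 0.0
t 16.6 shift mm [ 93.6 208.8  27.9] turn deg [-0.05  0.3   0.01] w 41.4 F [ 0.06 -0.13  0.89] [ 0.5754 -0.1645  0.2286]
```

View pics/s2.png

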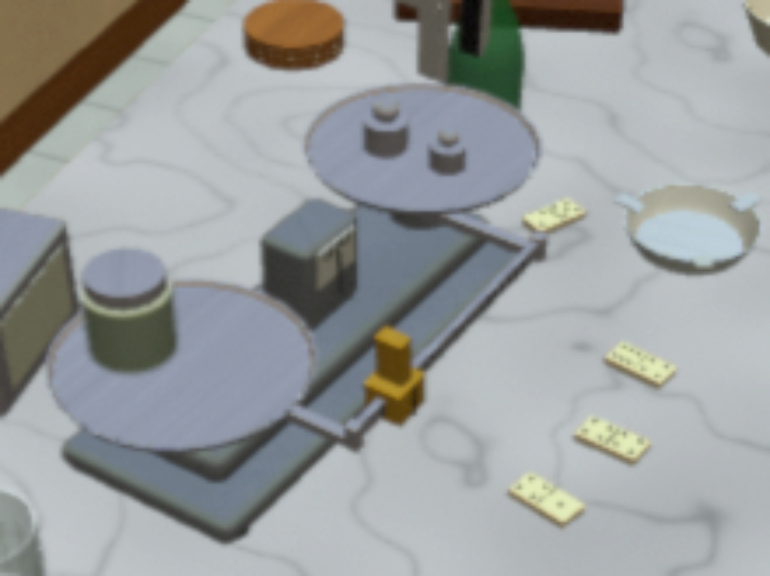

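Both weights stand upright on the weights pan ((385,130) and (447,155)), and the jar is unmoved. Now the poise: I'll straddle the tab without gripping and push it.

```bash
python3 -m crank '[[0.6,[0.01,0.02,0],[0,0,0]],[0.65,[0.016,0.035,0],[0,0,0]],[0.7,[0.016,0.036,0],[0,0,0]],[0.72,[0.016,0.036,0],[0,0,0]],[0.72,[0.016,0.036,0],[0,0,0]],[0.72,[0.012,0.03,0],[0,0,0]],[0.72,[0.007,0.0155,0],[0,0,0]],[0.72,[0,0,0],[0,0,0]]]';python3 -m crank '[[0.72,[0,0,0.01],[0,0,0]],[0.72,[0,0,0.01],[0,0,0]],[0.72,[0,0,0],[0,0,0]],[0.72,[0,0,0],[0,0,0]]]'; python3 - <<'E'
from h import *
for n in("wrist","top"):
    s=vision.snapshot(n);P=pts(s);ok=s["z_map"]>0
    h=cv2.cvtColor(s["color"],cv2.COLOR_RGB2HSV)
    m=ok&(P[...,2]>.14)&(P[...,2]<.165)&(abs(P[...,0]-.523)<.025)&(abs(P[...,1]-.058)<.025)
    if n=="top": m&=(h[...,1]>110)
    w=P[m]
    if len(w):print(n,((w.min(0)+w.max(0))/2).round(4),np.ptp(w,0).round(3),w.mean(0).round(4),len(w))
go(.5235,.058,.16)
E
```

```text
time: 17.45
tool_pos: [0.5207, 0.0601, 0.2243]
ee_rot: [3.141, -0.002, 2.958]
wrist_force: [-0.2, -0.4, -0.9]
width: 0.0263
finger_force: 0.0
time: 17.85
tool_pos: [0.5216, 0.0572, 0.2043]
ee_rot: [-3.141, -0.002, 2.953]
wrist_force: [0.9, 0.4, 0.1]
width: 0.0263
finger_force: 0.0
wrist [0.524  0.0568 0.1468] [0.022 0.016 0.013] [0.5226 0.0571 0.15  ] 393
t 17.95 shift mm [-1.3  0.8 45.5] turn deg [ 0.    0.01 -0.06] w 26.4 F [-0.88 -0.2   0.49] [0.5221 0.0575 0.2055]
```

```bash
python3 -m crank '[[0.72,[-0.0015,0,0.01],[0,0,0]],[0.72,[0,0,0.015],[0,0,0]],[0.72,[0,0,0.01],[0,0,0]],[0.72,[0,0,0.005],[0,0,0]],[0.72,[0,0,0],[0,0,0]],[0.72,[0,0,0],[0,0,0]]]'; python3 - <<'E'
from h import *
s=vision.snapshot("wrist");np.savez("pics/wr2.npz",**s)
cv2.imwrite("pics/wr2.png",s["color"][...,::-1])
go(.5238,.0571,.128)
E
```

```text
time: 18.55
tool_pos: [0.5234, 0.0579, 0.1655]
ee_rot: [3.142, 0.0, 2.954]
wrist_force: [0.9, 0.6, -0.3]
width: 0.0264
finger_force: 0.0
t 18.6 shift mm [-0.3 -0.7 37.9] turn deg [0.01 0.05 0.01] w 26.2 F [ 0.51  0.33 -0.02] [0.5236 0.0579 0.1659]
```

View pics/wr2.png

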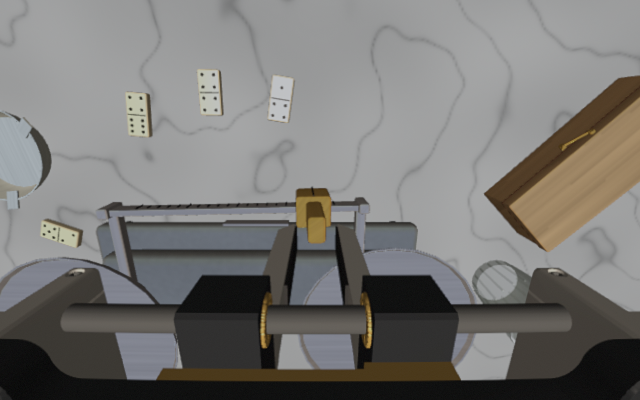

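The tab (317,225) sits midway between the fingertips (290,230) and (343,230). Descending.

```bash
python3 -m crank '[[0.72,[0,-0.0005,0.006],[0,0,0]],[0.72,[0,0,0.01],[0,0,0]],[0.72,[0,0,0.01],[0,0,0]],[0.72,[0,0,0.007],[0,0,0]],[0.72,[0,0,0.003],[0,0,0]],[0.72,[0,0,0],[0,0,0]]]';python3 -m crank '[[0.72,[0,-0.001,0],[0,0,0]],[0.72,[0,-0.002,0],[0,0,0]],[0.72,[0,-0.002,0],[0,0,0]],[0.72,[0,-0.002,0],[0,0,0]],[0.72,[0,-0.002,0],[0,0,0]],[0.72,[0,-0.002,0],[0,0,0]],[0.72,[0,-0.002,0],[0,0,0]]]'; python3 -c "
from h import *
go(.5238,.0571,.128)"
```

```text
time: 19.2
tool_pos: [0.5227, 0.0573, 0.1285]
ee_rot: [-3.141, -0.002, 2.954]
wrist_force: [-0.1, -0.6, -0.2]
width: 0.0261
finger_force: 0.0
time: 19.9
tool_pos: [0.5213, 0.045, 0.1302]
ee_rot: [3.14, 0.001, 2.955]
wrist_force: [0.8, 4.7, 3.1]
width: 0.0262
finger_force: 2.3
t 19.9 shift mm [-0.2 12.4  2.2] turn deg [0.08 0.08 0.03] w 26.2 F [0.77 4.69 3.08] [0.5213 0.045  0.1302]
```

```bash
python3 -m crank '[[0.72,[0,-0.002,0],[0,0,0]],[0.72,[0,-0.003,0],[0,0,0]],[0.72,[0,-0.003,0],[0,0,0]],[0.72,[0,-0.003,0],[0,0,0]],[0.72,[0,-0.003,0],[0,0,0]],[0.72,[0,-0.003,0],[0,0,0]]]'; cat > lv.py <<'E'
from h import *
s=vision.snapshot("top");P=pts(s);ok=s["z_map"]>0
def md(c,r=.08,ex=()):
    m=ok&(np.hypot(P[...,0]-c[0],P[...,1]-c[1])<r)&(P[...,2]>.1)&(P[...,2]<.145)
    for e,q in ex: m&=np.hypot(P[...,0]-e[0],P[...,1]-e[1])>q
    return np.mean(np.sort(P[m][:,2])[len(P[m])//5:-len(P[m])//5]),m.sum()
a=md((.6537,.105),ex=[((.67,.1),.055)]);b=md((.5996,-.1808),ex=[((.627,-.171),.03),((.5745,-.164),.03)])
print("goods",a,"weights",b,"goods-weights mm",((a[0]-b[0])*1000).round(2))
h=cv2.cvtColor(s["color"],cv2.COLOR_RGB2HSV)
m=ok&(h[...,1]>130)&(h[...,0]<35)&(h[...,0]>8)&(P[...,2]>.06)&(P[...,2]<.17)&(P[...,0]<.58)&(P[...,0]>.4)&(abs(P[...,1])<.2)
print("brass",P[m].mean(0).round(4),m.sum())
E
python3 lv.py; python3 -c "
from h import *
go(.5238,.0571,.128)"
```

```text
time: 20.5
tool_pos: [0.5175, 0.0275, 0.1293]
ee_rot: [-3.141, -0.0, 2.954]
wrist_force: [0.7, 4.2, 4.3]
width: 0.0263
finger_force: 2.1
goods (np.float64(0.11641966646891132), np.int64(1258)) weights (np.float64(0.12673591555648364), np.int64(2229)) goods-weights mm -10.32
brass [nan nan nan] 0
t 20.55 shift mm [-0.7 31.   1.2] turn deg [-0.08 -0.03 -0.03] w 26.4 F [0.04 1.22 1.16] [0.5173 0.0268 0.1292]lv.py:11: RuntimeWarning: Mean of empty slice.
  print("brass",P[m].mean(0).round(4),m.sum())
  ret = um.true_divide(
```

```bash
python3 -m crank '[[0.72,[0,-0.002,0],[0,0,0]],[0.72,[0,-0.003,0],[0,0,0]],[0.72,[0,-0.003,0],[0,0,0]],[0.72,[0,-0.003,0],[0,0,0]],[0.72,[0,-0.003,0],[0,0,0]],[0.72,[0,-0.003,0],[0,0,0]],[0.72,[0,-0.002,0],[0,0,0]]]';python3 -m crank '[[0.72,[0,0.002,0],[0,0,0]],[0.72,[0,0.004,0],[0,0,0]],[0.72,[0,0,0],[0,0,0]],[0.72,[0,0,0],[0,0,0]],[0.72,[0,0,0],[0,0,0]],[0.72,[0,0,0],[0,0,0]],[0.72,[0,0,0],[0,0,0]],[0.72,[0,0,0],[0,0,0]]]'; python3 lv.py 2>/dev/null; python3 -c "
from h import *
go(.5238,.0571,.128)"
```

```text
time: 21.25
tool_pos: [0.514, 0.0089, 0.1295]
ee_rot: [-3.142, -0.0, 2.954]
wrist_force: [0.2, 3.1, 3.4]
width: 0.0265
finger_force: 2.0
time: 22.05
tool_pos: [0.5152, 0.015, 0.1295]
ee_rot: [-3.142, 0.0, 2.954]
wrist_force: [-0.2, -0.3, 0.5]
width: 0.0263
finger_force: 0.0
goods (np.float64(0.11780767817131423), np.int64(1375)) weights (np.float64(0.12562660593673833), np.int64(2218)) goods-weights mm -7.82
brass [nan nan nan] 0
t 22.1 shift mm [-0.6 42.9  1.5] turn deg [0.   0.01 0.  ] w 25.9 F [ 0.24  0.66 -1.35] [0.5153 0.015  0.1295]
```

```bash
python3 -m crank '[[0.72,[0,0,0],[0,0,0]],[0.72,[0,0,0],[0,0,0]],[0.72,[0,0,0],[0,0,0]],[0.72,[0,0,0],[0,0,0]],[0.72,[0,0,0],[0,0,0]]]' >/dev/null; sed -i '/^h=cv2/,$d' lv.py; python3 lv.py; python3 - <<'E'
from h import *
s=vision.snapshot("wrist");cv2.imwrite("pics/wr3.png",cv2.resize(s["color"][150:290,200:440,::-1],None,fx=3,fy=3))
s=dict(np.load("pics/top0.npz"))
vision.snapshot=lambda n:s
exec(open("lv.py").read())
E
```

```text
goods (np.float64(0.1167948884095657), np.int64(1366)) weights (np.float64(0.1266500239542682), np.int64(2219)) goods-weights mm -9.86
goods (np.float64(0.11172133636615361), np.int64(1462)) weights (np.float64(0.13192405237762128), np.int64(2235)) goods-weights mm -20.2
```

View pics/wr3.png

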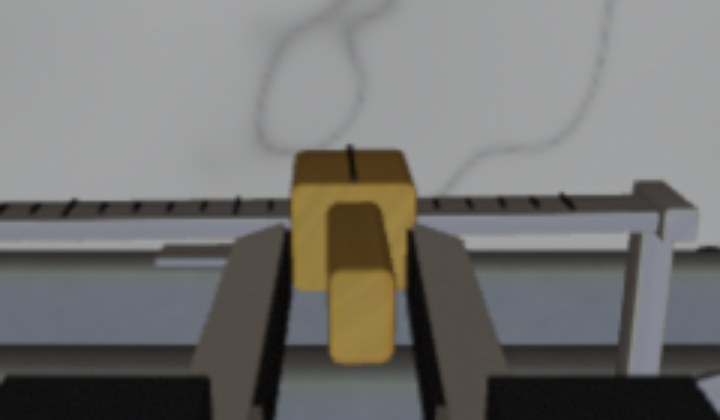

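The tab stands clear of both fingers. The pans settle about 4.9 mm off level, so the poise needs about 9.5 mm more.

```bash
python3 -m crank '[[0.72,[0,-0.003,0],[0,0,0]],[0.72,[0,-0.002,0],[0,0,0]],[0.72,[0,-0.002,0],[0,0,0]],[0.72,[0,-0.002,0],[0,0,0]],[0.72,[0,-0.0025,0],[0,0,0]],[0.72,[0,-0.002,0],[0,0,0]],[0.72,[0,-0.002,0],[0,0,0]],[0.72,[0,0,0],[0,0,0]]]';python3 -m crank '[[0.72,[0,0.002,0],[0,0,0]],[0.72,[0,0.004,0],[0,0,0]],[0.72,[0,0,0],[0,0,0]],[0.72,[0,0,0],[0,0,0]],[0.72,[0,0,0],[0,0,0]],[0.72,[0,0,0],[0,0,0]],[0.72,[0,0,0],[0,0,0]],[0.72,[0,0,0],[0,0,0]]]';python3 -m crank '[[0.72,[0,0,0],[0,0,0]],[0.72,[0,0,0],[0,0,0]],[0.72,[0,0,0],[0,0,0]],[0.72,[0,0,0],[0,0,0]],[0.72,[0,0,0],[0,0,0]],[0.72,[0,0,0],[0,0,0]]]'; python3 lv.py;python3 lv.py
```

```text
time: 23.5
tool_pos: [0.5124, -0.0007, 0.1295]
ee_rot: [-3.141, 0.0, 2.954]
wrist_force: [0.2, 2.4, 2.1]
width: 0.0265
finger_force: 1.5
time: 24.3
tool_pos: [0.5135, 0.0057, 0.1295]
ee_rot: [3.142, 0.0, 2.954]
wrist_force: [-0.2, 0.3, 0.6]
width: 0.0265
finger_force: 0.0
time: 24.9
tool_pos: [0.5135, 0.0058, 0.1295]
ee_rot: [3.141, 0.0, 2.954]
wrist_force: [0.3, 0.5, 0.1]
width: 0.0266
finger_force: 0.0
goods (np.float64(0.12092611654499674), np.int64(1457)) weights (np.float64(0.12243878772442428), np.int64(2179)) goods-weights mm -1.51
goods (np.float64(0.1209103143569805), np.int64(1454)) weights (np.float64(0.12245130781412833), np.int64(2176)) goods-weights mm -1.54
```

```bash
python3 -m crank '[[0.72,[0,-0.003,0],[0,0,0]],[0.72,[0,-0.002,0],[0,0,0]],[0.72,[0,-0.0015,0],[0,0,0]],[0.72,[0,-0.001,0],[0,0,0]],[0.72,[0,0,0],[0,0,0]],[0.72,[0,0.002,0],[0,0,0]],[0.72,[0,0.004,0],[0,0,0]],[0.72,[0,0,0],[0,0,0]]]';python3 -m crank '[[0.72,[0,0,-0.003],[0,0,0]],[0.72,[0,0,-0.01],[0,0,0]],[0.72,[0,0,-0.02],[0,0,0]],[0.72,[0,0,-0.03],[0,0,0]],[0.72,[0,0,-0.03],[0,0,0]],[0.72,[0,0,-0.01],[0,0,0]],[0.72,[0,0,0],[0,0,0]],[0.72,[0,0,0],[0,0,0]]]';python3 -m crank '[[0.72,[0,0,0],[0,0,0]],[0.72,[0,0,0],[0,0,0]],[0.72,[0,0,0],[0,0,0]],[0.72,[0,0,0],[0,0,0]],[0.72,[0,0,0],[0,0,0]],[0.72,[0,0,0],[0,0,0]]]'; python3 lv.py;python3 lv.py
python3 - <<'E'
from h import *
s=vision.snapshot("side");cv2.imwrite("pics/s3.png",cv2.convertScaleAbs(cv2.resize(s["color"][90:270,220:440,::-1],None,fx=3.5,fy=3.2),alpha=1.5))
E
```

```text
time: 25.8
tool_pos: [0.5128, 0.0042, 0.1288]
ee_rot: [-3.141, -0.001, 2.954]
wrist_force: [0.3, 0.1, 0.2]
width: 0.0261
finger_force: 0.0
time: 26.6
tool_pos: [0.5127, 0.0043, 0.2314]
ee_rot: [-3.141, -0.002, 2.954]
wrist_force: [-1.2, 0.0, -0.1]
width: 0.0264
finger_force: 0.0
time: 27.2
tool_pos: [0.5132, 0.0043, 0.2324]
ee_rot: [3.142, -0.0, 2.954]
wrist_force: [-1.4, 0.7, -0.4]
width: 0.0265
finger_force: 0.0
goods (np.float64(0.12134132853307156), np.int64(1263)) weights (np.float64(0.12201035223016193), np.int64(1830)) goods-weights mm -0.67
goods (np.float64(0.1213707891530734), np.int64(1267)) weights (np.float64(0.12194414971022857), np.int64(1843)) goods-weights mm -0.57
```

View pics/s3.png

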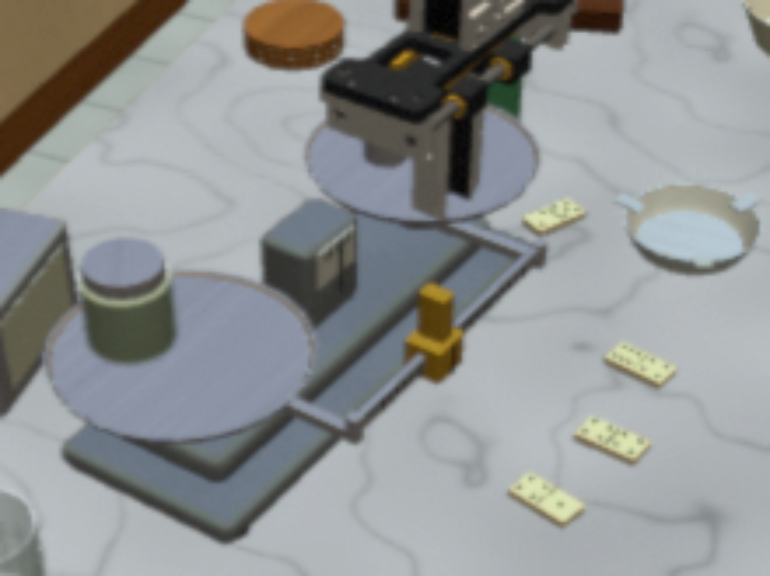

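The scale is level to within about 0.3 mm per pan. The jar (125,300) and dominoes are undisturbed, and the gripper is clear above the scale. Handing in.

```bash
python3 -c "
from bench import robot
print(robot.close_job())"
```

```text
the job is handed in; nothing more can be done
None
```

I handed the job in with both weights standing on the weights pan, the jar left in place, and the freed scale resting level, each pan about 0.3 mm from level by the top camera; no verdict came back.

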